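# Click the charged battery onto the light pad

### The job

The light pad under the dish needs its charged battery. Lift the battery out of the charging cradle, whose walls leave only its ends free to grip, stand it underside down on the bare table and let go so that you can take it again by its sides, then slide it, contact end first, along the light pad's rail until it is fully home against the housing, both spring catches have snapped into its side grooves, and you have let go. Leave the dish, the jar and the eraser where they are.

Things in the scene. Friction and masses are not known exactly. Their poses are not given: they have to be found in the camera images.
- battery: black battery pack, 62 long (x) x 46 wide (y) x 48 mm high, 250 g, standing in the cradle. Origin: centre of its underside; +x to its contact end (two brass contacts), z up. Underside: T-shaped channel along x, closed at the -x end: slot 20 mm wide through lips 5 mm thick, cavity above it 34 mm wide, 5 to 12 mm up. Grooves for the catches low on both sides, 20 mm towards the contact end
- contact_end (a point): on the battery: middle of the lower edge of its contact end face, 31 mm along +x from its origin
- cradle: grey fixed charging cradle: floor 76 (x) x 80 (y) mm, 8 mm thick; two walls along x, 52 mm long, 53 mm high, inner faces 49 mm apart, hide the battery's sides up to 3 mm under its top; open at both ends, where the battery stands 5 mm past the walls. Origin: centre of its underside, on the table. Battery +x = cradle +x at the start
- light_pad: white fixed light pad with battery shoe. Origin: on the table, under the middle of a battery that is home. Along +x, mm: deck 10 high, 72 wide from -66; T-rail -24 to 31; housing 31 to 60, 88 wide, 60 high, its front face is the end stop; pad 60 to 160, 120 wide, 18 high, bearing the dish. Cheeks 27 high beside the rail from x = 12, 51 mm apart. The battery slides to +x on the deck
- home (a point): where the battery's origin is when it is fully home: on the light pad's deck, 10 mm above the table; x along the rail towards the stop
- rail_tip (a point): round free tip of the aluminium T-rail, top face, centre line: 24 mm before home, 20.5 mm above the table. Rail stem 17 mm wide, head 31 mm wide and 6.5 to 10.5 mm above the deck: 1.5 mm of clearance each way to the battery's channel
- catch_left (a joint): sprung smooth steel roller catch in the left (+y) cheek, 20 mm past home along x, stands 3 mm into the battery's path: 0 = out (free, or snapped into the battery's groove), about 0.003 m = pushed back by the battery's side. Both together take roughly 8 to 15 N of push
- catch_right (a joint): the same in the right (-y) cheek
- dish: clear petri dish with samples, 92 mm across, 14 mm high, standing loose on the light pad; leave alone. Origin: centre of its underside
- jar: glass sample jar with green lid, 90 mm across, 69 mm high, stands on the other side of the light pad from the cradle; leave alone. Origin: centre of its underside
- eraser: pencil eraser, 20x42x13 mm; leave alone. Origin: centre of its underside
Mind the look-alikes: they are no part of the job. Of the things that look like the battery, the smallest one is meant.

How it is judged:
By the outcome, as a careful person would: the job done as asked, in the order asked, and still so for the second after the job is handed in, with the robot touching nothing.
It also fails if it takes over 58 s, if anything falls off the work surface, if the arm or the gripper's body presses on something with over 40 N, if the wrist force passes 120 N, or if a joint passes its speed limit or range.

### The arm

A 6-joint arm with a two-finger parallel gripper is mounted at the origin on a cart in front of the work surface, level with it; the furniture and walls round the work are solid. World frame = base frame: x ahead of the robot, y to its left, z up, the work surface at z = 0. Lengths are in m, angles in rad, forces in N, time in s.
With the tool pointing down it reaches from about 0.35 to 0.975 m from the base axis. Payload 4.9 kg.
Tool frame: the origin (TCP) lies at the very end of the fingers, on their centre line; the grasp point (between the pads) lies 19 mm behind it (ctrl.tcp_to_grasp is the z of the grasp point in the tool frame, in m); z points along the fingers, y is the line along which they close (so a half turn about z gives the same grasp; the last joint's range is limited). The gripper opens to 85 mm and grips with 20 to 120 N. Pads are 22 mm wide; open, the fingers measure 114 mm over their backs; the gripper's body (76 mm by 85 mm) begins 54 mm behind the grasp point. The pads swing forward as they close: fully open they stand 13 mm farther back than shut.
Start: joints at [-1.297, 0.053, 1.613, -0, 1.476, -0.119], TCP at [0.239, -0.577, 0.231] pointing down, gripper open.
Joint ranges: [-3.01, 3.01], [-1.01, 2.22], [0.06, 2.58], [-1.02, 4.17], [0.09, 2.62], [-3.14, 3.14]. Speed limits (rad/s): [2.57, 2.57, 3.14, 3.14, 3.14, 3.14].

### API

Orientations are given as a rotation vector (axis times angle).
In Python, from station import ctrl, eyes, job, nets gives the robot as it stands. The module is installed in compiled form; this text tells all that it offers.
- The arm moves only by the tool jog_arm, never from a script. Its argument "commands" is one flat list of numbers, 7 for each row, row after row: the shift along the tool's x, y, z each as a share of 0.06 m, from -1 to 1, then the turn, a rotation vector about the tool's x, y, z each as a share of 0.1 rad, from -1 to 1, then the finger opening in mm, from 0 to 85.4. In form: [x, y, z, ax, ay, az, grip, x, y, z, ax, ay, az, grip, ...]. A call has 1 to 20 rows; each row shifts and turns the commanded pose from where the row before left it, along the tool's axes as they then stand; what a row does not reach is not made up. A row lasts 1/8 s, in which the tool goes at most 62.5 mm and 10.7 degrees, less where a joint would pass 70% of its speed; a pose out of reach is approached as far as the arm can. A call with a number of a shift or a turn outside -1 to 1 is refused whole. A call with a gripper value outside its range is refused whole. The fingers move at their own pace and stop on an object; "newtons" is the grip in N (left out, the last holds). Time passes only in rows, so rows that do not move let the fingers close. It gives the time, the measured TCP pose, the force, the opening and the grip force at its end, in the units of the state.
- ctrl.get_obs(): the state, without advancing time (a new reading comes with each control period).
- eyes.get_image(name): name is "side" or "top" or "wrist"; returns a dict with "image" (400x640x3 uint8, red, green, blue), "z_map" (400x640 float32, m along the optical axis (not along the pixel's ray), 0 where there is no reading), "K" (3x3 intrinsics, pixels), "cam_to_world" (4x4, takes a point from camera to world coordinates). Camera axes: x right, y up, looking along -z (the intrinsics and any distortion apply to the point x, -y, -z); pixel columns grow to the right and rows downward; lengths in m; the calibration is good to about 2 mm. A picture is of the moment at which its call begins.
- job.finish_job(): hands the job in; it is judged then, once.
Trained networks look in the newest picture that a camera, given by its name, has taken for a name from the list of things; names that differ only in an ending like _2 or _b are one class to them, and where a whole thing is asked for, a point or a joint stands for the part that bears it (a point fixed in the world has none). Each returns a list of dicts, best first, with "p" (0 to 1); they miss things now and then, are a little off and sometimes report something else, mostly with a low value. They report only what shows in the picture. A call takes as long as a camera call. They do not tell look-alikes from the thing itself.
- nets.silhouettes(camera, name): "mask" (400x640 bool, what is visible of it) and "bbox" ([left, top, right, bottom] in pixels, round what is visible of it).
The state is a dict: "t": time; "q": joint angles; "dq": joint speeds; "effort": joint torques, N m; "tool_pos": TCP position; "tool_rot": TCP orientation; "contact_force": force on the tool from outside, world axes, zero at the start; "wrist_torque": the same for the moment, N m; "opening": finger opening in m; "grip_force": force on a finger pad.
Only numpy, scipy, OpenCV 4.12 (cv2) and the standard library are available. Lean on these libraries where they do the work, as an engineer would, in place of code of your own. Each camera call takes 0.05 s, during which the arm holds its last target. There are 200 camera calls.

## Working session

There is one attempt and no reset: what is moved stays moved. The work goes in short steps, Python scripts to look and compute and a tool call to move; the robot and the scene stay as the last step left them, time stands still between calls to the robot, and variables do not carry over. Pictures are saved under pics/ and viewed, at most 10 in all, crops included, and the job is handed in when it is done.

Besides the shell and the picture viewer there is one more tool, called after "Request:" as a command line: name --argument value ..., lists and objects as JSON in quotes. jog_arm: Moves the arm, as the interface text tells. Shift numbers are shares of 0.06 m and turn numbers shares of 0.1 rad, none past 1 either way. Its arguments: {"type":"object","properties":{"commands":{"type":"array","items":{"type":"number"}},"newtons":{"type":"number"}},"required":["commands"]}

```bash
mkdir -p pics; cat > h.py <<'E'
import numpy as np, cv2
from station import ctrl, eyes, job, nets
def world(d, mask=None):
    z=d["z_map"]; K=d["K"]; v,u=np.nonzero((z>0)&(mask if mask is not None else True))
    zz=z[v,u]; p=np.c_[(u-K[0,2])/K[0,0]*zz,-(v-K[1,2])/K[1,1]*zz,-zz,np.ones(len(zz))]
    return (d["cam_to_world"]@p.T).T[:,:3],u,v
def save(im,n): cv2.imwrite("pics/"+n,im[:,:,::-1])
E
python3 - <<'E'
from h import *
ims=[]
for c in ["top","side"]:
    d=eyes.get_image(c); ims.append(d["image"]); print(c,d["cam_to_world"].round(3).tolist(),d["K"].round(1).tolist())
    for n in ["battery","cradle","light_pad","dish","jar","eraser"]:
        for r in nets.silhouettes(c,n):
            if r["p"]<.3: continue
            P,_,_=world(d,r["mask"]); 
            if len(P): print(n,round(r["p"],2),np.round(r["bbox"]),P.min(0).round(3),P.max(0).round(3),np.median(P,0).round(3))
    np.savez(c,**d)
save(cv2.resize(ims[0],(800,500)),"top.png");save(cv2.resize(ims[1],(800,500)),"side.png")
print(ctrl.get_obs(),ctrl.tcp_to_grasp)
E
```

```text
top [[-0.08, 0.974, -0.211, 0.277], [-0.997, -0.079, 0.014, -0.02], [-0.003, 0.212, 0.977, 1.195], [0.0, 0.0, 0.0, 1.0]] [[502.5, 0.0, 322.0], [0.0, 502.5, 208.9], [0.0, 0.0, 1.0]]
battery 0.89 [216. 224. 264. 265.] [ 0.42   0.112 -0.004] [0.508 0.222 0.071] [0.461 0.158 0.061]
battery 0.84 [187. 174. 228. 213.] [ 0.548  0.184 -0.004] [0.648 0.29  0.068] [0.584 0.227 0.061]
battery 0.75 [159. 234. 190. 268.] [0.417 0.276 0.004] [0.496 0.342 0.064] [0.454 0.309 0.056]
cradle 0.78 [155. 235. 198. 277.] [ 0.408  0.262 -0.001] [0.502 0.36  0.061] [0.446 0.287 0.044]
cradle 0.67 [289. 156. 342. 252.] [ 0.432 -0.088 -0.003] [0.659 0.035 0.068] [ 0.528 -0.028  0.019]
light_pad 0.62 [286. 158. 339. 252.] [ 0.432 -0.088 -0.003] [0.666 0.034 0.068] [ 0.529 -0.027  0.019]
dish 0.94 [297. 158. 337. 197.] [ 0.566 -0.078  0.012] [0.657 0.016 0.04 ] [ 0.61  -0.031  0.02 ]
jar 0.92 [442. 200. 488. 241.] [ 0.428 -0.433 -0.004] [ 0.516 -0.319  0.075] [ 0.469 -0.36   0.068]
eraser 0.62 [356. 161. 371. 171.] [ 0.625 -0.166 -0.001] [ 0.65  -0.125  0.019] [ 0.635 -0.145  0.012]
side [[-0.961, 0.091, -0.26
[... 917 characters left out ...]
 0.465 -0.334  0.047]
{'t': 0.7, 'q': array([-1.29703045e+00,  5.26644417e-02,  1.61288945e+00,  3.98317409e-05,
        1.47597397e+00, -1.19049999e-01]), 'dq': array([-0.00154481,  0.0007169 ,  0.00160997,  0.00022705, -0.00030434,
       -0.00204684]), 'effort': array([-1.19540706e-03, -3.93558490e+01, -3.70369184e+01, -1.53995888e-04,
        4.85076507e-04, -1.20020132e-06]), 'tool_pos': array([ 0.23922492, -0.57739899,  0.23133195]), 'tool_rot': array([3.08113285e+00, 6.13056433e-01, 6.99633761e-05]), 'contact_force': array([-0.31358634,  0.58716881, -0.03704968]), 'wrist_torque': array([-0.0225062 ,  0.01591185, -0.0312374 ]), 'grip_force': 0.0, 'opening': 0.08574905058320735} -0.0187
```

```bash
python3 - <<'E'
import numpy as np,cv2
t=np.load("top.npz")["image"];s=np.load("side.npz")["image"]
a=cv2.resize(t[140:290,140:360],(800,545),interpolation=cv2.INTER_CUBIC)
cv2.imwrite("pics/topc.png",a[:,:,::-1])
a=cv2.resize(s[140:320,230:410],(600,600),interpolation=cv2.INTER_CUBIC)
cv2.imwrite("pics/sidec.png",a[:,:,::-1])
E
```

```text
(no output)
```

View pics/topc.png

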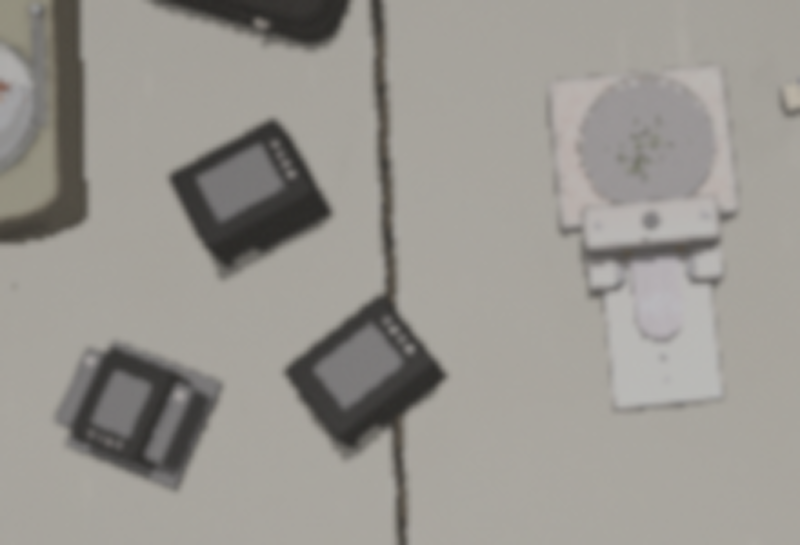

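View pics/sidec.png

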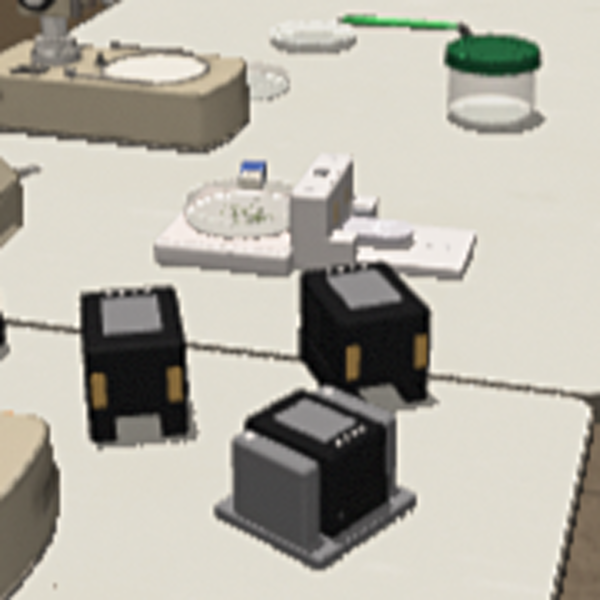

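Candidates in the top picture are the packs at about (207,193), (240,245) and (174,250). The third is the smallest and stands between the grey cradle walls, so it is the one meant. Its LEDs point towards the robot. On the look-alikes the brass contacts are at the end opposite the LEDs, so its contact end should face away from the robot.

```bash
python3 - <<'E'
from h import *
def rect(P,n):
    r=cv2.minAreaRect((P[:,:2]*1000).astype(np.float32)); print(n,len(P),np.round(r[0],1),np.round(r[1],1),round(r[2],1),"z",np.median(P[:,2]).round(4))
for c in ["top","side"]:
    d=np.load(c+".npz"); P,u,v=world(d)
    hsv=cv2.cvtColor(d["image"],cv2.COLOR_RGB2HSV)
    V=hsv[...,2][v,u]
    B=lambda a,b,cc,dd,e,f:(P[:,0]>a)&(P[:,0]<b)&(P[:,1]>cc)&(P[:,1]<dd)&(P[:,2]>e)&(P[:,2]<f)
    rect(P[B(.40,.51,.26,.36,.052,.07)],c+" cradle batt+walls top")
    rect(P[B(.40,.51,.26,.36,.004,.07)],c+" cradle all")
    rect(P[B(.42,.68,-.1,.05,.052,.07)],c+" housing top")
    rect(P[B(.55,.68,-.1,.05,.012,.03)],c+" pad")
    rect(P[B(.40,.505,-.1,.05,.006,.014)],c+" deck")
    rect(P[B(.40,.53,-.1,.05,.0165,.025)],c+" rail")
    rect(P[B(.40,.53,-.1,.05,.025,.04)],c+" cheeks?")
    for a in [(.40,.51,.10,.24),(.53,.66,.17,.30)]:
        rect(P[B(*a,.055,.075)],"other")
E
```

```text
top cradle batt+walls top 691 [454.1 310.7] [75.9 61.8] 64.5 z 0.0556
top cradle all 1228 [454.7 310.6] [ 97.9 109.3] 88.6 z 0.0531
top housing top 470 [544.  -28.6] [30.5 87.9] 1.3 z 0.0601
top pad 1749 [606.2 -27.3] [104.3 119.8] 1.2 z 0.0194
top deck 715 [457.9 -26.2] [ 96.1 120.7] 2.3 z 0.0102
top rail 323 [488.3 -25.9] [83.2 88. ] 83.4 z 0.0211
top cheeks? 142 [505.2 -29.4] [49.6 87.7] 0.6 z 0.028
other 897 [465.4 161.6] [60.1 80. ] 34.7 z 0.062
other 852 [589.8 231.6] [61.  80.1] 25.3 z 0.062
side cradle batt+walls top 772 [452.4 312.4] [77.  63.3] 63.6 z 0.0563
side cradle all 2144 [451.2 312.2] [83.9 75.3] 63.2 z 0.0403
side housing top 205 [540.  -25.5] [28.8 90.7] 1.6 z 0.0607
side pad 742 [602.3 -23.2] [103.2 116.5] 0.5 z 0.0208
side deck 339 [467.8 -28.7] [76.  78.3] 1.4 z 0.0112
side rail 185 [500.7 -23.4] [79.6 56.3] 88.2 z 0.0217
side cheeks? 109 [517.5 -25.9] [88.3 23.2] 88.8 z 0.0287
other 595 [462.5 164.3] [59.5 80.7] 35.6 z 0.0628
other 626 [587.  232.9] [58.8 80.9] 24.4 z 0.0628
```

```bash
cat >> h.py <<'E'
from scipy.spatial.transform import Rotation as R
def plan(*wps, grip=85, vmax=0.058):
    """waypoints (x,y,z,yaw_deg of tool x), tool down; prints jog rows; simulates rounding"""
    o=ctrl.get_obs(); p=np.array(o["tool_pos"]); r=R.from_rotvec(o["tool_rot"]); out=[]
    for w in wps:
        q=np.array(w[:3]); g=R.from_matrix(np.c_[[np.cos(np.radians(w[3])),np.sin(np.radians(w[3])),0],[np.sin(np.radians(w[3])),-np.cos(np.radians(w[3])),0],[0,0,-1]])
        n=int(max(1,np.ceil(np.linalg.norm(q-p)/vmax),np.ceil((r.inv()*g).magnitude()/.098)))
        for k in range(n,0,-1):
            a=np.round(r.inv().apply((q-p)/k)/.06,2); b=np.round((r.inv()*g).as_rotvec()/k/.1,2)
            out.append([*(a+0.),*(b+0.),grip]); p=p+r.apply(a*.06); r=r*R.from_rotvec(b*.1)
    print(len(out),"rows:",",".join("%g"%x for w in out for x in w)); print("end",p.round(4))
def yaw():
    o=ctrl.get_obs(); M=R.from_rotvec(o["tool_rot"]).as_matrix(); return np.degrees(np.arctan2(M[1,0],M[0,0]))
E
python3 -c "
from h import *
plan((.42,-.25,.24,40),(.453,.3115,.24,64))"
```

```text
17 rows: 0.7,-0.56,-0.02,0,0,-0.44,85,0.72,-0.52,-0.02,0,0,-0.44,85,0.74,-0.49,-0.02,0,0,-0.43,85,0.76,-0.46,-0.02,0,0,-0.44,85,0.78,-0.43,-0.02,0,0,-0.43,85,0.8,-0.39,-0.02,0,0,-0.44,85,0.82,-0.36,-0.02,0,0,-0.43,85,0.64,-0.68,0,0,0,-0.42,85,0.67,-0.65,0,0,0,-0.42,85,0.7,-0.63,0,0,0,-0.42,85,0.72,-0.59,0,0,0,-0.42,85,0.75,-0.56,0,0,0,-0.42,85,0.77,-0.53,0,0,0,-0.42,85,0.79,-0.5,0,0,0,-0.42,85,0.82,-0.47,0,0,0,-0.42,85,0.83,-0.43,0,0,0,-0.42,85,0.85,-0.4,-0.01,0,0,-0.41,85
end [0.4529 0.3112 0.2403]
```

Request:
jog_arm --commands '[0.7, -0.56, -0.02, 0, 0, -0.44, 85, 0.72, -0.52, -0.02, 0, 0, -0.44, 85, 0.74, -0.49, -0.02, 0, 0, -0.43, 85, 0.76, -0.46, -0.02, 0, 0, -0.44, 85, 0.78, -0.43, -0.02, 0, 0, -0.43, 85, 0.8, -0.39, -0.02, 0, 0, -0.44, 85, 0.82, -0.36, -0.02, 0, 0, -0.43, 85, 0.64, -0.68, 0, 0, 0, -0.42, 85, 0.67, -0.65, 0, 0, 0, -0.42, 85, 0.7, -0.63, 0, 0, 0, -0.42, 85, 0.72, -0.59, 0, 0, 0, -0.42, 85, 0.75, -0.56, 0, 0, 0, -0.42, 85, 0.77, -0.53, 0, 0, 0, -0.42, 85, 0.79, -0.5, 0, 0, 0, -0.42, 85, 0.82, -0.47, 0, 0, 0, -0.42, 85, 0.83, -0.43, 0, 0, 0, -0.42, 85, 0.85, -0.4, -0.01, 0, 0, -0.41, 85, 0, 0, 0, 0, 0, 0, 85, 0, 0, 0, 0, 0, 0, 85]'

```text
t: 3.08
tool_pos: [0.4528, 0.311, 0.2402]
tool_rot: [2.664, 1.665, -0.001]
contact_force: [0.7, -0.7, 0.1]
opening: 0.0849
grip_force: 0.0
```

```bash
python3 - <<'E'
from h import *
d=eyes.get_image("wrist"); np.savez("w1",**d); save(d["image"],"w1.png")
print(d["cam_to_world"].round(3).tolist(),d["K"].round(1).tolist(),yaw(),ctrl.get_obs()["tool_pos"],ctrl.get_obs()["contact_force"])
P,u,v=world(d)
B=lambda e,f:(P[:,0]>.40)&(P[:,0]<.51)&(P[:,1]>.26)&(P[:,1]<.36)&(P[:,2]>e)&(P[:,2]<f)
for e,f in [(.0545,.07),(.051,.07),(.004,.012),(.004,.07)]:
    m=B(e,f); Q=P[m]
    r=cv2.minAreaRect((Q[:,:2]*1000).astype(np.float32)); print(e,f,m.sum(),np.round(r,1) if 0 else [np.round(x,1) for x in r],np.median(Q[:,2]).round(4))
E
```

```text
[[0.898, 0.421, 0.124, 0.485], [-0.439, 0.862, 0.254, 0.375], [0.001, -0.283, 0.959, 0.383], [0.0, 0.0, 0.0, 1.0]] [[310.2, 0.0, 322.7], [0.0, 310.2, 198.9], [0.0, 0.0, 1.0]] 63.94050912340263 [0.45295809 0.31047958 0.24026113] [-0.2943523  -0.0080702   0.02736327]
0.0545 0.07 2328 [array([453.6, 311.5]), array([71.5, 61.1]), np.float64(63.7)] 0.0564
0.051 0.07 3433 [array([453.8, 311.8]), array([74.5, 61.8]), np.float64(63.4)] 0.0558
0.004 0.012 629 [array([453.7, 311.8]), array([79.3, 76. ]), np.float64(64.1)] 0.0081
0.004 0.07 4393 [array([453.7, 311.8]), array([79.3, 76. ]), np.float64(64.1)] 0.055
```

View pics/w1.png

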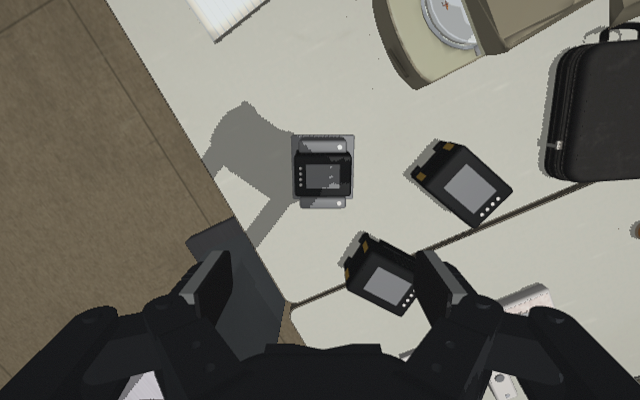

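The wrist view shows the cradle battery at (323,175), with its LEDs on the left, so the end away from the robot is the contact end. Its top measures 0.056 m in all three views. The look-alikes, at (462,185) and (385,275), stay clear.

```bash
python3 -c "
from h import *
plan((.4537,.3117,.10,64),(.4537,.3117,.018,64),vmax=.05)"
```

```text
5 rows: 0.01,0,0.78,0,0,0,85,0.01,0,0.78,0,0,-0.01,85,0,0,0.78,0,0,0,85,0,0,0.68,0,0,0,85,0.01,0,0.68,0,0,0,85
end [0.4537 0.312  0.0183]
```

Request:
jog_arm --commands '[0.01, 0, 0.78, 0, 0, 0, 85, 0.01, 0, 0.78, 0, 0, -0.01, 85, 0, 0, 0.78, 0, 0, 0, 85, 0, 0, 0.68, 0, 0, 0, 85, 0, 0, 0.68, 0, 0, 0, 85, 0, 0, 0, 0, 0, 0, 70, 0, 0, 0, 0, 0, 0, 50, 0, 0, 0, 0, 0, 0, 50, 0, 0, 0, 0, 0, 0, 50, 0, 0, 0, 0, 0, 0, 50]' --newtons 50

```text
t: 4.38
tool_pos: [0.4539, 0.3125, 0.0191]
tool_rot: [2.664, 1.666, 0.002]
contact_force: [-0.4, -0.9, -1.7]
opening: 0.0614
grip_force: 57.4
```

```bash
python3 -c "
from h import *
P,u,v=world(np.load('top.npz'))
m=(abs(P[:,0]-.42)<.07)&(abs(P[:,1]+.15)<.07); print(m.sum(),P[m,2].min(),P[m,2].max())
plan((.4539,.3125,.10,64),(.46,.20,.12,70),(.42,-.15,.115,91.3),(.42,-.15,.02,91.3),grip=50,vmax=.05)"
```

```text
3409 -0.007355942103213886 0.008640460136115413
15 rows: 0,0,-0.67,0,-0.01,0,50,0,0,-0.68,0.01,0,0.01,50,-0.55,0.31,-0.11,0,0,-0.35,50,-0.56,0.28,-0.11,0,0,-0.35,50,-0.56,0.27,-0.11,0,0,-0.35,50,-0.71,0.17,0.01,0,0,-0.46,50,-0.72,0.14,0.01,0,0,-0.47,50,-0.73,0.1,0.01,0,0,-0.46,50,-0.73,0.07,0.01,0,0,-0.47,50,-0.73,0.04,0.01,0,0,-0.46,50,-0.74,0,0.01,0,0,-0.47,50,-0.73,-0.03,0.01,0,0,-0.46,50,-0.73,-0.07,0.01,0,0,-0.47,50,0,0,0.79,0,0,0,50,0,0,0.79,0,0,0,50
end [ 0.4199 -0.1499  0.0202]
```

Request:
jog_arm --commands '[0, 0, -0.3, 0, 0, 0, 50, 0, 0, -0.5, 0, 0, 0, 50, 0, 0, -0.55, 0, 0, 0, 50, -0.55, 0.31, -0.11, 0, 0, -0.35, 50, -0.56, 0.28, -0.11, 0, 0, -0.35, 50, -0.56, 0.27, -0.11, 0, 0, -0.35, 50, -0.71, 0.17, 0.01, 0, 0, -0.46, 50, -0.72, 0.14, 0.01, 0, 0, -0.47, 50, -0.73, 0.1, 0.01, 0, 0, -0.46, 50, -0.73, 0.07, 0.01, 0, 0, -0.47, 50, -0.73, 0.04, 0.01, 0, 0, -0.46, 50, -0.74, 0, 0.01, 0, 0, -0.47, 50, -0.73, -0.03, 0.01, 0, 0, -0.46, 50, -0.73, -0.07, 0.01, 0, 0, -0.47, 50, 0, 0, 0.5, 0, 0, 0, 50, 0, 0, 0.5, 0, 0, 0, 50, 0, 0, 0, 0, 0, 0, 50]'

```text
t: 6.5
tool_pos: [0.4186, -0.1491, 0.0529]
tool_rot: [-2.192, -2.245, 0.001]
contact_force: [-0.6, -0.4, -1.6]
opening: 0.0611
grip_force: 57.1
```

```bash
python3 - <<'E'
from h import *
d=eyes.get_image("side"); o=ctrl.get_obs(); print(o["tool_pos"],o["contact_force"],yaw(),o["opening"],o["grip_force"])
w=eyes.get_image("wrist"); np.savez("w2",**w)
K=d["K"]; p=np.linalg.inv(d["cam_to_world"])@np.r_[o["tool_pos"],1]; u=int(K[0,0]*p[0]/-p[2]+K[0,2]); v=int(-K[1,1]*p[1]/-p[2]+K[1,2]); print(u,v)
a=cv2.resize(d["image"][max(0,v-45):v+45,u-60:u+60],(400,300),interpolation=cv2.INTER_CUBIC); b=cv2.resize(w["image"],(480,300))[:,:400]
save(np.hstack([a,b]),"s2.png")
E
```

```text
[ 0.41991193 -0.1497787   0.05461193] [ 0.33684269  0.15612982 -2.6907707 ] 91.37881863884395 0.06135991729148852 57.07273542881012
382 182
```

View pics/s2.png

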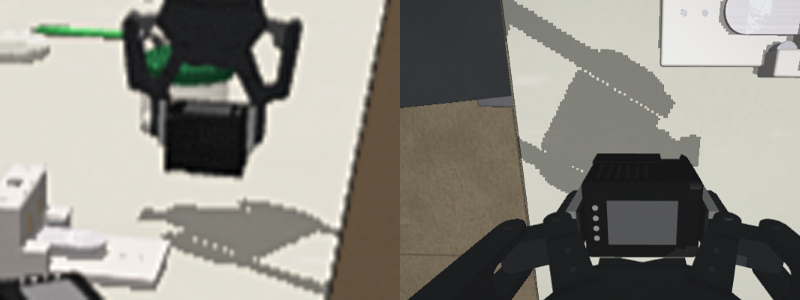

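The battery hangs level between the fingers, with its LEDs at the robot end (wrist inset, left side). I'll lower it to the table.

Request:
jog_arm --commands '[0, 0, 0.3, 0, 0, 0, 50, 0, 0, 0.3, 0, 0, 0, 50, 0, 0, 0.06, 0, 0, 0, 50, 0, 0, 0.04, 0, 0, 0, 50, 0, 0, 0, 0, 0, 0, 50]'

```text
t: 7.22
tool_pos: [0.4209, -0.1505, 0.0134]
tool_rot: [2.193, 2.247, 0.001]
contact_force: [0.7, -0.3, -1.9]
opening: 0.061
grip_force: 57.2
```

Request:
jog_arm --commands '[0, 0, 0.02, 0, 0, 0, 50, 0, 0, 0.02, 0, 0, 0, 50, 0, 0, 0, 0, 0, 0, 50]'

```text
t: 7.6
tool_pos: [0.4204, -0.1503, 0.0106]
tool_rot: [2.194, 2.248, 0.0]
contact_force: [-1.9, 2.0, 2.6]
opening: 0.0611
grip_force: 57.7
```

Request:
jog_arm --commands '[0, 0, 0, 0, 0, 0, 70, 0, 0, 0, 0, 0, 0, 85, 0, 0, 0, 0, 0, 0, 85, 0, 0, -0.4, 0, 0, 0, 85, 0, 0, -0.8, 0, 0, 0, 85, 0, 0, -0.9, 0, 0, 0.8, 85, 0, 0, -0.6, 0, 0, 0.98, 85, 0, 0, 0, 0, 0, 0.98, 85, 0, 0, 0, 0, 0, 0.98, 85, 0, 0, 0, 0, 0, 0.98, 85, 0, 0, 0, 0, 0, 0.98, 85, 0, 0, 0, 0, 0, 0.98, 85, 0, 0, 0, 0, 0, 0.98, 85, 0, 0, 0, 0, 0, 0.98, 85, 0, 0, 0, 0, 0, 0.98, 85, 0, 0, 0, 0, 0, 0.98, 85, 0, 0, 0, 0, 0, 0.98, 85, 0, 0, 0, 0, 0, 0.98, 85, 0, 0, 0, 0, 0, 0.98, 85, 0, 0, 0, 0, 0, 0.98, 85]'

```text
t: 10.1
tool_pos: [0.42, -0.1501, 0.1718]
tool_rot: [-3.134, -0.219, 0.0]
contact_force: [0.3, 0.1, -0.1]
opening: 0.0852
grip_force: 0.0
```

Request:
jog_arm --commands '[0, 0, 0, 0, 0, 0.98, 85, 0, 0, 0, 0, 0, 0.2, 85, 0, 0, 0, 0, 0, 0, 85]'

```text
t: 10.48
tool_pos: [0.42, -0.1501, 0.1718]
tool_rot: [-3.141, -0.041, 0.0]
contact_force: [-0.4, 0.0, 0.1]
opening: 0.0845
grip_force: 0.0
```

```bash
python3 - <<'E'
from h import *
d=eyes.get_image("wrist"); np.savez("w3",**d); save(d["image"],"w3.png")
print(d["cam_to_world"].round(3).tolist(),yaw(),ctrl.get_obs()["tool_pos"],ctrl.get_obs()["contact_force"])
def rect(P,n):
    r=cv2.minAreaRect((P[:,:2]*1000).astype(np.float32)); print(n,len(P),[np.round(x,1) for x in r],"z",np.median(P[:,2]).round(4))
for c in ["wrist","top"]:
    if c=="top": d=eyes.get_image("top")
    P,u,v=world(d)
    B=lambda a,b,cc,dd,e,f:P[(P[:,0]>a)&(P[:,0]<b)&(P[:,1]>cc)&(P[:,1]<dd)&(P[:,2]>e)&(P[:,2]<f)]
    for n,a in [("batt",(.37,.47,-.2,-.1,.044,.055)),("house",(.45,.68,-.1,.05,.052,.07)),("deck",(.40,.50,-.1,.05,.006,.014)),("rail",(.40,.50,-.05,0,.0165,.025)),("cheek",(.50,.53,-.1,.05,.0255,.04))]:
        Q=B(*a)
        if len(Q)>20: rect(Q,c+" "+n)
E
```

```text
[[0.025, 0.959, 0.281, 0.492], [-1.0, 0.024, 0.008, -0.149], [0.001, -0.281, 0.96, 0.315], [0.0, 0.0, 0.0, 1.0]] 1.477897582122634 [ 0.42006571 -0.15013973  0.17188101] [-0.55997512 -0.0423485  -0.13763394]
wrist batt 3418 [array([ 421.7, -150.4]), array([61.1, 46.1]), np.float64(1.5)] z 0.0483
wrist house 5186 [array([543.1, -30.1]), array([29.5, 88.1]), np.float64(1.8)] z 0.06
wrist deck 4460 [array([466.4, -31.5]), array([68.3, 72.1]), np.float64(1.1)] z 0.0102
wrist rail 910 [array([487.4, -30.7]), array([31.6, 25.1]), np.float64(89.9)] z 0.0207
wrist cheek 1219 [array([519.8, -30.2]), array([19. , 88.1]), np.float64(1.0)] z 0.0274
top batt 308 [array([ 415.8, -149.4]), array([49.6, 46. ]), np.float64(2.1)] z 0.0483
top house 470 [array([543.7, -28.6]), array([30.4, 88. ]), np.float64(0.6)] z 0.06
top deck 687 [array([458.4, -34. ]), array([ 96.1, 139.5]), np.float64(11.8)] z 0.0101
top rail 109 [array([487., -30.]), array([25. , 30.4]), np.float64(4.8)] z 0.021
top cheek 130 [array([520.2, -29.2]), array([19.4, 87.5]), np.float64(0.1)] z 0.0283
```

View pics/w3.png

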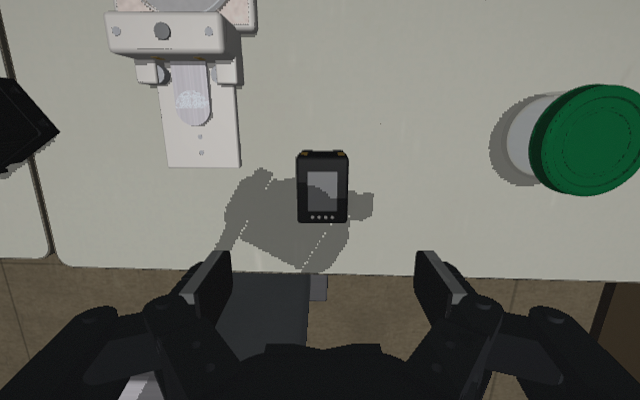

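The battery stands at (322,187) with its brass contacts at the far end, near (325,152), in line with the rail tip at (193,108). Its top measures 0.048 m, so it stands on the table. I'll now grip it by the sides.

```bash
python3 -c "
from h import *
plan((.4137,-.1506,.08,1.5),(.4137,-.1506,.012,1.5),vmax=.05)"
```

```text
4 rows: -0.05,0,0.77,0,0,0,85,-0.06,0.01,0.76,0,0,-0.01,85,0,0,0.57,0,0,0,85,0,0,0.56,0,0,0,85
end [ 0.4135 -0.1509  0.0123]
```

Request:
jog_arm --commands '[-0.05, 0, 0.77, 0, 0, 0, 85, -0.06, 0, 0.76, 0, 0, 0, 85, 0, 0, 0.57, 0, 0, 0, 85, 0, 0, 0.56, 0, 0, 0, 85, 0, 0, 0, 0, 0, 0, 60, 0, 0, 0, 0, 0, 0, 35, 0, 0, 0, 0, 0, 0, 35, 0, 0, 0, 0, 0, 0, 35, 0, 0, 0, 0, 0, 0, 35, 0, 0, 0, 0, 0, 0, 35]' --newtons 70

```text
t: 11.82
tool_pos: [0.415, -0.1511, 0.0142]
tool_rot: [3.14, 0.039, 0.005]
contact_force: [-0.7, -0.4, 6.5]
opening: 0.0455
grip_force: 73.2
```

```bash
python3 -c "
from h import *
o=ctrl.get_obs();x,y,z=o['tool_pos'];print(x,y,z,yaw(),o['contact_force'])
plan((x,y,z+.05,1.3),(.4296,-.0327,z+.05,1.2),(.4296,-.0327,z+.02,1.2),vmax=.045,grip=35)"
```

```text
0.41499254433555915 -0.15109824252274867 0.014249013639452274 1.4270910163797297 [-0.74335899 -0.37443183  6.4665111 ]
6 rows: 0,0,-0.42,0.01,-0.01,0.01,35,0,0,-0.41,0.01,-0.02,0.01,35,0.1,-0.66,0,0,0,0.01,35,0.09,-0.65,0,0,0,0,35,0.1,-0.66,0,0,0,0.01,35,0,0,0.5,0,0,0,35
end [ 0.4296 -0.0325  0.0341]
```

Request:
jog_arm --commands '[0, 0, -0.42, 0, 0, 0, 35, 0, 0, -0.41, 0, 0, 0.02, 35, 0.1, -0.66, 0, 0, 0, 0.01, 35, 0.09, -0.65, 0, 0, 0, 0, 35, 0.1, -0.66, 0, 0, 0, 0.01, 35, 0, 0, 0.4, 0, 0, 0, 35, 0, 0, 0, 0, 0, 0, 35]'

```text
t: 12.7
tool_pos: [0.4259, -0.0308, 0.036]
tool_rot: [-3.14, -0.034, 0.008]
contact_force: [-0.0, 0.1, -2.0]
opening: 0.0449
grip_force: 72.5
```

```bash
python3 - <<'E'
from h import *
d=eyes.get_image("wrist"); np.savez("w4",**d); save(d["image"],"w4.png")
o=ctrl.get_obs();print(yaw(),o["tool_pos"],o["tool_rot"],o["contact_force"],o["opening"])
def rect(P,n):
    r=cv2.minAreaRect((P[:,:2]*1000).astype(np.float32)); print(n,len(P),[np.round(x,1) for x in r],"z",np.median(P[:,2]).round(4))
P,u,v=world(d)
B=lambda a,b,cc,dd,e,f:P[(P[:,0]>a)&(P[:,0]<b)&(P[:,1]>cc)&(P[:,1]<dd)&(P[:,2]>e)&(P[:,2]<f)]
T=B(.39,.48,-.07,.01,.058,.085); zz=np.median(T[:,2]); print("top z",zz)
for n,a in [("batt",(.39,.48,-.07,.01,zz-.003,zz+.003)),("house",(.50,.68,-.1,.05,.055,.065)),("deck",(.40,.50,-.1,.05,.006,.014)),("rail",(.40,.505,-.05,0,.0175,.025)),("cheek",(.50,.53,-.1,.05,.0255,.04))]:
    Q=B(*a)
    if len(Q)>20: rect(Q,n)
    if n=="batt":
        c=np.linalg.lstsq(np.c_[Q[:,:2]-Q[:,:2].mean(0),np.ones(len(Q))],Q[:,2],rcond=None)[0]; print("tilt deg",np.degrees(c[:2]))
E
```

```text
1.2065527505650684 [ 0.42696684 -0.03136369  0.03715411] [-3.14074807 -0.03306906  0.00457937] [-0.11050272  0.17733329 -2.61827099] 0.044770200246598287
top z 0.070111426689012
batt 16119 [array([433. , -31.4]), array([62.4, 72. ]), np.float64(2.0)] z 0.0701
tilt deg [-0.69750063  0.012064  ]
house 4487 [array([530.7, -29.8]), array([ 5.4, 87.4]), np.float64(1.5)] z 0.0592
deck 7893 [array([466.9, -30.9]), array([66.3, 72.7]), np.float64(0.5)] z 0.0104
rail 3663 [array([483. , -29.9]), array([38.9, 44. ]), np.float64(90.0)] z 0.0209
cheek 5097 [array([519.5, -30. ]), array([20.4, 87.7]), np.float64(0.4)] z 0.0276
```

View pics/w4.png

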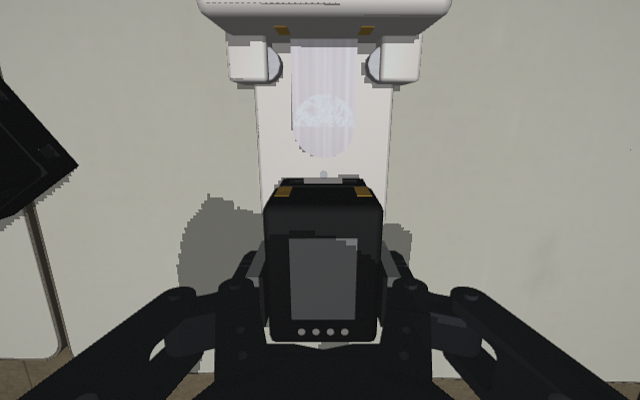

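```bash
python3 - <<'E'
from h import *
d=np.load("w4.npz"); P,u,v=world(d)
def mids(n,x0,x1,y0,y1,z0,z1):
    m=(P[:,2]>z0)&(P[:,2]<z1)&(P[:,1]>y0)&(P[:,1]<y1); X=[];L=[]
    for x in np.arange(x0,x1,.003):
        q=P[m&(abs(P[:,0]-x)<.0015)][:,1]
        if len(q)>5: X.append(x);L.append((q.min(),q.max()))
    X=np.array(X);L=np.array(L)*1000; mid=L.mean(1); f=np.polyfit(X-X.mean(),mid,1); print(n,"x",X.mean().round(3),"mid",f[1].round(2),"yaw",np.degrees(np.arctan(f[0]/1000)).round(2),"w",np.diff(L).ravel().round(1), "edges yaw",[np.degrees(np.arctan(np.polyfit(X,L[:,k],1)[0]/1000)).round(2) for k in (0,1)])
mids("batt",.446,.462,-.08,.02,.0665,.074)
mids("rail",.488,.508,-.06,0,.0185,.023)
mids("deck",.47,.50,-.09,.03,.007,.013)
q=P[(P[:,2]>.066)&(P[:,2]<.074)&(abs(P[:,1]+.031)<.012)&(P[:,0]<.5)]; print("batt x",q[:,0].min(),q[:,0].max())
q=P[(P[:,2]>.018)&(P[:,2]<.023)&(abs(P[:,1]+.031)<.004)&(P[:,0]>.45)]; print("rail x",q[:,0].min(),q[:,0].max())
q=P[(P[:,2]>.035)&(P[:,2]<.05)&(abs(P[:,1]+.031)<.03)&(P[:,0]>.5)]; print("housing front",len(q),np.median(q[:,0]))
q=P[(P[:,2]>.035)&(P[:,2]<.058)&(abs(P[:,1]+.031)<.04)&(P[:,0]>.52)]; c=np.polyfit(q[:,1],q[:,0],1); print("front yaw",-np.degrees(c[0]))
o=ctrl.get_obs(); M=R.from_rotvec(o["tool_rot"]).as_matrix(); print(M[:,2],o["tool_pos"])
E
```

```text
batt x 0.454 mid -30.91 yaw 0.98 w [45.8 45.7 45.8 46.1 45.3 45.2] edges yaw [np.float64(2.15), np.float64(-0.18)]
rail x 0.497 mid -30.36 yaw 0.82 w [30.8 30.7 30.7 31.  30.8 30.7 30.9] edges yaw [np.float64(0.75), np.float64(0.88)]
deck x 0.485 mid -30.61 yaw 1.4 w [72.1 71.5 71.3 72.2 71.4 71.7 72.  71.2 71.6 71.5 71.5] edges yaw [np.float64(1.72), np.float64(1.08)]
batt x 0.4014639080398917 0.46458718174355923
rail x 0.47374589162932557 0.5289334515479924
housing front 1463 0.5286797452071508
front yaw 1.1277930631486666
[-2.92279384e-03  6.36419268e-04 -9.99995526e-01] [ 0.42696684 -0.03136369  0.03715411]
```

Battery mid-line is y -30.9 mm against the rail axis at -31.2 mm, with yaws within about 0.2°, and the contact end stands 9 mm before the rail tip. Next I'll lower it onto the free deck.

Request:
jog_arm --commands '[0, 0, 0.1, 0, 0.06, 0, 35, 0, 0.005, 0.04, 0, 0, 0, 35, 0, 0, 0.02, 0, 0, 0, 35, 0, 0, 0, 0, 0, 0, 35]'

```text
t: 13.25
tool_pos: [0.4283, -0.0322, 0.0286]
tool_rot: [-3.141, -0.032, -0.009]
contact_force: [-0.8, -0.0, -2.6]
opening: 0.045
grip_force: 72.6
```

Request:
jog_arm --commands '[0, -0.01, 0.03, 0, 0, 0, 35, 0, 0, 0.01, 0, 0, 0, 35, 0, 0, 0, 0, 0, 0, 35, 0, 0, 0, 0, 0, 0, 35]'

```text
t: 13.75
tool_pos: [0.4283, -0.0314, 0.0261]
tool_rot: [-3.141, -0.033, -0.009]
contact_force: [-0.5, 0.0, -2.1]
opening: 0.0452
grip_force: 72.6
```

Request:
jog_arm --commands '[0, 0, 0.01, 0, 0, 0, 35, 0, 0, 0.01, 0, 0, 0, 35, 0, 0, 0, 0, 0, 0, 35]'

```text
t: 14.12
tool_pos: [0.4282, -0.0314, 0.0248]
tool_rot: [-3.141, -0.033, -0.009]
contact_force: [0.1, 0.3, -2.8]
opening: 0.0451
grip_force: 72.6
```

```bash
cat > m.py <<'E'
from h import *
import sys
d=eyes.get_image("wrist"); P,u,v=world(d); o=ctrl.get_obs(); print(o["tool_pos"].round(4),o["contact_force"].round(1),o["wrist_torque"].round(2),yaw().round(2))
b=o["tool_pos"][0]+.008
q=P[(P[:,2]>.05)&(P[:,2]<.066)&(abs(P[:,1]+.031)<.018)&(abs(P[:,0]-b)<.028)]
c=np.linalg.lstsq(np.c_[q[:,:2]-q[:,:2].mean(0),np.ones(len(q))],q[:,2],rcond=None)[0]; print("top z",c[2].round(4),"tilt",np.degrees(c[:2]).round(2))
for x in np.arange(b+.012,b+.031,.004):
    y=P[(P[:,2]>c[2]-.003)&(P[:,2]<c[2]+.003)&(abs(P[:,0]-x)<.0015)&(abs(P[:,1]+.031)<.035)][:,1]*1e3
    if len(y): print("batt",x.round(4),((y.min()+y.max())/2).round(2),(y.max()-y.min()).round(1))
for x in np.arange(.478,.51,.006):
    y=P[(P[:,2]>.0185)&(P[:,2]<.023)&(abs(P[:,0]-x)<.0015)&(abs(P[:,1]+.031)<.02)][:,1]*1e3
    if len(y): print("rail",x.round(4),((y.min()+y.max())/2).round(2),(y.max()-y.min()).round(1))
q=P[(P[:,2]>c[2]-.003)&(P[:,2]<c[2]+.003)&(abs(P[:,1]+.031)<.012)&(P[:,0]<.527)]; print("batt front",q[:,0].max().round(4))
E
python3 m.py
```

```text
[ 0.4282 -0.0314  0.0248] [ 0.4 -0.5 -2.5] [ 0.03 -0.05 -0.03] 1.19
top z 0.0591 tilt [ 0.07 -0.11]
batt 0.4482 -31.57 45.6
batt 0.4522 -31.73 45.6
batt 0.4562 -31.6 45.8
batt 0.4602 -31.55 45.5
batt 0.4642 -31.45 45.0
rail 0.478 -30.18 23.4
rail 0.484 -30.47 29.6
rail 0.49 -30.47 30.5
rail 0.496 -30.35 30.9
rail 0.502 -30.29 30.8
rail 0.508 -30.18 31.1
batt front 0.4663
```

Request:
jog_arm --commands '[0, -0.007, 0.01, 0, 0, 0, 35, 0, 0, 0, 0, 0, 0, 35, 0, 0, 0.01, 0, 0, 0, 35, 0, 0, 0, 0, 0, 0, 35]'

```text
t: 14.68
tool_pos: [0.4284, -0.031, 0.0242]
tool_rot: [-3.141, -0.033, -0.009]
contact_force: [-3.6, 1.2, 3.8]
opening: 0.045
grip_force: 73.4
```

Contact with the deck is felt. I'll ease up half a millimetre and slide forward.

Request:
jog_arm --commands '[0, 0, -0.013, 0, 0, 0, 35, 0.08, 0, 0, 0, 0, 0, 35, 0.08, 0, 0, 0, 0, 0, 35, 0.08, 0, 0, 0, 0, 0, 35, 0.08, 0, 0, 0, 0, 0, 35, 0, 0, 0, 0, 0, 0, 35]'

```text
t: 15.42
tool_pos: [0.4479, -0.0306, 0.0247]
tool_rot: [-3.141, -0.033, -0.01]
contact_force: [0.1, 0.5, -2.6]
opening: 0.0449
grip_force: 72.8
```

```bash
python3 m.py
```

```text
[ 0.4476 -0.0306  0.0245] [-0.6 -0.5 -2.3] [-0.06  0.03  0.03] 1.2
top z 0.0589 tilt [ 0.13 -0.08]
batt 0.4676 -30.96 45.1
batt 0.4716 -30.92 45.6
batt 0.4756 -30.78 45.7
batt 0.4796 -30.77 45.6
batt 0.4836 -30.66 45.1
rail 0.484 -30.53 39.0
rail 0.49 -30.55 30.5
rail 0.496 -30.16 30.7
rail 0.502 -30.35 30.9
rail 0.508 -30.25 30.5
batt front 0.486
```

Request:
jog_arm --commands '[0.1, 0, 0, 0, 0, 0, 35, 0.1, 0, 0, 0, 0, 0, 35, 0.1, 0, 0, 0, 0, 0, 35, 0.1, 0, 0, 0, 0, 0, 35, 0, 0, 0, 0, 0, 0, 35]'

```text
t: 16.1
tool_pos: [0.472, -0.0301, 0.0249]
tool_rot: [-3.141, -0.033, -0.01]
contact_force: [0.8, 0.5, -3.0]
opening: 0.045
grip_force: 72.8
```

Request:
jog_arm --commands '[0.06, 0, 0, 0, 0, 0, 35, 0.06, 0, 0, 0, 0, 0, 35, 0.06, 0, 0, 0, 0, 0, 35, 0, 0, 0, 0, 0, 0, 35]' --newtons 90

```text
t: 16.6
tool_pos: [0.4805, -0.0298, 0.0244]
tool_rot: [-3.141, -0.033, -0.001]
contact_force: [-7.6, -0.5, 2.4]
opening: 0.0444
grip_force: 95.5
```

Request:
jog_arm --commands '[0.05, 0, 0, 0, 0, 0, 35, 0.05, 0, 0, 0, 0, 0, 35, 0.05, 0, 0, 0, 0, 0, 35, 0, 0, 0, 0, 0, 0, 35]'

```text
t: 17.1
tool_pos: [0.4911, -0.0297, 0.0248]
tool_rot: [-3.141, -0.033, -0.008]
contact_force: [-2.4, -0.6, -0.4]
opening: 0.0447
grip_force: 95.5
```

```bash
python3 m.py
```

```text
[ 0.491  -0.0297  0.0247] [-3.2 -0.6 -1. ] [-0.09  0.49 -0.03] 1.19
top z 0.059 tilt [ 0.03 -0.03]
batt 0.511 -30.01 45.8
batt 0.515 -30.01 45.5
batt 0.519 -29.86 45.8
batt 0.523 -29.85 45.6
batt 0.527 -25.29 53.9
batt front 0.527
```

Request:
jog_arm --commands '[0.03, 0, 0, 0, 0, 0, 35, 0.02, 0, 0, 0, 0, 0, 35, 0, 0, 0, 0, 0, 0, 35]'

```text
t: 17.52
tool_pos: [0.491, -0.0296, 0.0243]
tool_rot: [-3.141, -0.033, 0.005]
contact_force: [-15.9, -1.4, 9.9]
opening: 0.045
grip_force: 96.6
```

Request:
jog_arm --commands '[0.03, 0, 0, 0, 0, 0, 35, 0, 0, 0, 0, 0, 0, 35, 0, 0, 0, 0, 0, 0, 35]'

```text
t: 17.9
tool_pos: [0.4909, -0.0296, 0.0243]
tool_rot: [-3.141, -0.033, 0.013]
contact_force: [-25.3, -1.3, 16.0]
opening: 0.0449
grip_force: 97.6
```

It is against a firm stop: 25 N with no further motion. I'll take off the push, let go and rise.

Request:
jog_arm --commands '[-0.07, 0, 0, 0, 0, 0, 35, 0, 0, 0, 0, 0, 0, 35]'

```text
t: 18.15
tool_pos: [0.4911, -0.0296, 0.0246]
tool_rot: [-3.141, -0.032, -0.007]
contact_force: [-5.3, -0.6, 0.2]
opening: 0.0447
grip_force: 95.0
```

Request:
jog_arm --commands '[0, 0, 0, 0, 0, 0, 55, 0, 0, 0, 0, 0, 0, 70, 0, 0, 0, 0, 0, 0, 70, 0, 0, -0.3, 0, 0, 0, 70, 0, 0, -0.7, 0, 0, 0, 70, 0, 0, -0.8, 0, 0, 0, 70, -0.7, 0, -0.5, 0, 0, 0, 70, -0.7, 0, 0, 0, 0, 0, 70, 0, 0, 0, 0, 0, 0, 70]'

```text
t: 19.27
tool_pos: [0.4059, -0.0314, 0.1637]
tool_rot: [3.141, 0.032, 0.015]
contact_force: [0.1, 0.3, -0.7]
opening: 0.0701
grip_force: 0.0
```

```bash
python3 - <<'E'
from h import *
d=eyes.get_image("wrist"); P,u,v=world(d); o=ctrl.get_obs(); print(o["tool_pos"].round(4),o["contact_force"].round(1))
B=lambda a,b,e,f:P[(P[:,0]>a)&(P[:,0]<b)&(abs(P[:,1]+.03)<.06)&(P[:,2]>e)&(P[:,2]<f)]
q=B(.44,.6,.05,.065); q=q[abs(q[:,1]+.03)<.015]
for x in np.arange(.46,.565,.003):
    s=q[abs(q[:,0]-x)<.0015]; print(round(x,3),len(s),s[:,2].mean().round(4) if len(s) else None,end="; ")
print()
pix=(P[:,0]>.44)&(P[:,0]<.57)&(abs(P[:,1]+.03)<.06)
a,b,c,e=u[pix].min(),u[pix].max(),v[pix].min(),v[pix].max()
im=d["image"][max(0,c-5):e+5,max(0,a-5):b+5]; f=min(800/im.shape[1],600/im.shape[0]); save(cv2.resize(im,None,fx=f,fy=f,interpolation=cv2.INTER_CUBIC)[:600,:800],"w5.png")
x=eyes.get_image("side");np.savez("s5",**x)
s=cv2.resize(x["image"][150:260,240:400],(800,550),interpolation=cv2.INTER_CUBIC); save(s,"s5.png")
E
```

```text
[ 0.4071 -0.0315  0.1637] [ 0.1 -0.4 -0.8]
0.46 0 None; 0.463 0 None; 0.466 46 0.0559; 0.469 153 0.058; 0.472 153 0.0585; 0.475 157 0.0584; 0.478 159 0.0584; 0.481 157 0.0585; 0.484 164 0.0585; 0.487 166 0.0586; 0.49 169 0.0586; 0.493 166 0.0585; 0.496 164 0.0586; 0.499 175 0.0586; 0.502 172 0.0586; 0.505 171 0.0586; 0.508 179 0.0586; 0.511 181 0.0586; 0.514 175 0.0585; 0.517 182 0.0584; 0.52 181 0.0584; 0.523 181 0.0583; 0.526 181 0.0582; 0.529 206 0.0576; 0.532 206 0.06; 0.535 201 0.0604; 0.538 201 0.0606; 0.541 211 0.061; 0.544 205 0.0611; 0.547 199 0.061; 0.55 199 0.0605; 0.553 21 0.0598; 0.556 0 None; 0.559 0 None; 0.562 0 None;
```

View pics/w5.png

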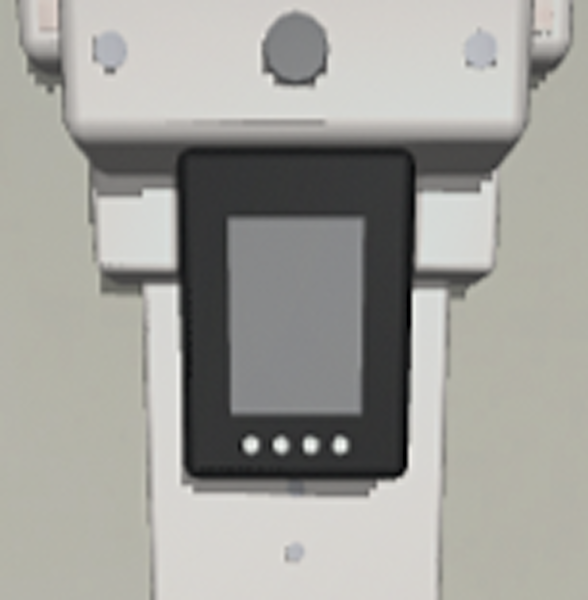

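View pics/s5.png

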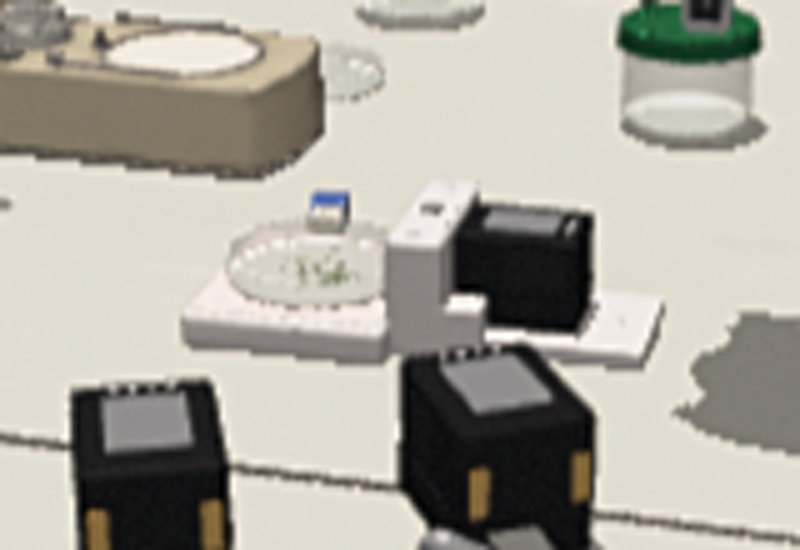

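The battery sits flush against the housing: the wrist crop shows its front edge at y≈150 touching the housing, and the depth profile shows no gap. It rests level on the deck (top at 0.0585 m), the gripper is clear, and the dish, jar and eraser look undisturbed.

```bash
python3 -c "
from h import *
print(job.finish_job())"
```

```text
the job is handed in; nothing more can be done
None
```

The battery is fully home against the light pad's housing and released, and the job is handed in at about 19 s; I judged the catches snapped in from the push force (it rose to about 8 N, fell off, then hit a firm stop at 25 N), not by seeing them.

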